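# Hang a bracket on the turning bracket tree

## Robot

A 7-joint arm with a two-finger parallel gripper is mounted at the origin on the work surface. World frame = base frame: x ahead of the robot, y to its left, z up, the work surface at z = 0. Lengths are in mm, angles in rad, forces in N, time in s.
With the tool pointing down it reaches from about 400 to 875 mm from the base axis. Payload 19.3 kg.
Tool frame: the origin (TCP) lies at the very end of the fingers, on their centre line; the grasp point (between the pads) lies 19 mm behind it (grip_point_offset is the z of the grasp point in the tool frame, in mm); z points along the fingers, x is the direction in which the jaws open and shut, and the axes are right-handed (so a half turn about z gives the same grasp; the last joint's range is limited). The gripper opens to 85 mm and grips with 20 to 120 N. Pads are 22 mm wide; open, the fingers measure 114 mm over their backs; the gripper's body (76 mm by 85 mm) begins 54 mm behind the grasp point. The pads swing forward as they close: fully open they stand 13 mm farther back than shut.
Start: joints at [1.245, 0.521, -0.036, 1.599, 0.021, 1.021, -0.113], TCP at [158.109, -604.662, 207.891] pointing down, gripper open.
Joint ranges: [-2.91, 2.91], [-0.3, 2.13], [-1.5, 1.42], [0.17, 2.43], [-1.26, 4.41], [0.16, 1.93], [-2.52, 2.52]. Speed limits (rad/s): [1.89, 1.89, 2.39, 2.39, 3.01, 3.01, 3.01].

## Interface

Orientations are given as a 3x3 rotation matrix whose columns are the frame's x, y, z axes.
In Python, from workcell import movep, movel, goto_joints, open_gripper, clamp, wait, inverse_kinematics, read_state, camera, PlanningError, finish_job, grip_point_offset gives the robot as it stands. Calls block until the motion is done:
- movep(position, orientation): joint-space move of the TCP to a pose.
- movel(position, frame=None, max_speed=150, guard=None): straight line of the TCP; frame=None keeps the orientation; max_speed is the mean speed in mm/s. With guard (N) it stops when the force on the tool has changed by that much, and returns True; else False.
- goto_joints(angles): joint-space move.
- open_gripper() and clamp(): open the fingers fully, or close them until they stop; the grip force is fixed at half the most.
- wait(seconds).
- inverse_kinematics(position, orientation): joint angles nearest the present ones, or None.
- read_state(): the state.
- camera(name): name is "scene" or "top" or "wrist"; returns a dict with "image" (384x512x3 uint8, blue, green, red), "range_z" (384x512 float32, mm along the optical axis (not along the pixel's ray), 0 where there is no reading), "fx", "fy", "cx", "cy" (pixels), "dist_coeffs" ([k1, k2, p1, p2, k3] as OpenCV has them; the pictures are not rectified), "cam_to_world" (4x4, takes a point from camera to world coordinates). Camera axes: x right, y up, looking along -z (the intrinsics and any distortion apply to the point x, -y, -z); pixel columns grow to the right and rows downward; lengths in mm; the calibration is good to about 2 mm. A picture is of the moment at which its call begins.
A pose or a line that the arm cannot do raises PlanningError and nothing moves.
- finish_job(): hands the job in, once; it reports no verdict.
The state is a dict: "time": time; "qpos": joint angles; "qvel": joint speeds; "joint_efforts": joint torques, N m; "eef_pos": TCP position; "tool_rot": TCP orientation; "ft_force": force on the tool from outside, world axes, zero at the start; "torque": the same for the moment, N m; "finger_gap": finger opening in mm.
Only numpy, scipy, OpenCV 4.12 (cv2) and the standard library are available. Lean on these libraries where they do the work, as an engineer would, in place of code of your own. Each camera call takes 0.05 s, during which the arm holds its last target. There are 200 camera calls.

## Task

Turn the bracket tree until its one empty branch stands over the pointer on the foot, then pick up the loose arm bracket from the bench and put its sleeve over that branch's upright pin. Push it down past the sprung balls until it is home on the stop collar, press it down there for a moment with about 15 N (never more than 40 N), and let go. Leave the branch over the pointer, the other brackets hanging, and the other things on the bench where they are.

Things in the scene. Friction and masses are not known exactly. Their poses are not given: they have to be found in the camera images.
- foot: fixed round grey foot of the tree, 170 mm across, 22 mm high; origin on the bench under the tree's turning axis. A pointer block with a small steel cone sticks out of its rim along the foot's -x axis.
- mark (a point): point over the pointer, 110 mm from the turning axis along the foot's -x axis, 12 mm above the bench. The empty branch's pin must stand over it.
- tree (a joint): rotation (rad) of the tree on its upright axis since the start, 0 at the start, positive counter-clockwise from above, no end stops. Stiff: a brake of about 0.4 N m (some 4 N at a pin) holds it wherever it is left.
- free_tip (a point): top of the empty branch's upright pin. The tree has four level steel branches 90 degrees apart (14 mm square bars, top 97 mm above the bench) on a 28 mm post, 175 mm high. Each ends, 110 mm from the axis, in an upright round pin of 16 mm diameter that reaches 190 mm above the bench; its top 7 mm taper to 8 mm. The point's x axis points along the branch to the post.
- free_balls (a point): on the empty pin's axis, 158 mm above the bench, level with two sprung balls that bulge 3.5 mm from the pin, towards the post and away from it. They give way under a bracket's bore with several newtons of drag, so a bracket does not drop home by its own weight, and stays where it is let go.
- free_branch: outer end of the empty branch, with its stop collar; origin on the pin's axis, 97 mm above the bench. The collar, dark steel, 30 mm in diameter, 12 mm thick, is clamped on the pin at a different height each time: its top is anywhere from 116 to 132 mm above the bench and is not reported; feel for it. A bracket is home when its underside rests on the collar; the drag before that is below 12 N.
- bracket_center (a point): the loose bracket to be hung, aluminium, about 0.2 kg: an upright round sleeve, 40 mm outside diameter, 48 mm high, with a 20 mm through bore, a foot flange 52 mm across and 4 mm thick, and a flat arm 12 mm thick (6 to 30 mm up) reaching 80 mm from the bore's axis along the point's x axis. The point is on the bore's axis half-way up, 24 mm above its underside. It stands on its flange.
- hung1: like bracket, already hanging on the tree; origin at the centre of the sleeve's underside. Sits loosely on its pin.
- hung2: another hanging bracket, same
- hung3: another hanging bracket, same
- spacer: bystander: plain aluminium ring 40 mm across, 16 mm high, without an arm, lying on the bench
- driver: bystander: screwdriver lying on the bench
- tape: bystander: cardboard ring 90 mm across, 24 mm high
- tray: bystander: open grey tray 160 x 110 mm, 35 mm high
- oil: bystander: upright white bottle 48 mm across, 120 mm high
- caster: bystander: caster wheel standing on its plate, 92 mm high
There are look-alikes about, which are no part of the job. Leave any orange or purple look-alike of the part that bears bracket_center alone.

How it is judged:
By the outcome, as a careful person would: the job done as asked, in the order asked, and still so for the second after the job is handed in, with the robot touching nothing.
It also fails if it takes over 72 s, if anything falls off the work surface, if the arm or the gripper's body presses on something with over 40 N, if the wrist force passes 120 N, or if a joint passes its speed limit or range.

## Working session

There is one attempt and no reset: what is moved stays moved. The work goes in short steps, each a Python script; the robot and the scene stay as the last script left them, time stands still between calls to the robot, and variables do not carry over. Pictures are saved under pics/ and viewed, about 8 in all and at most 12, crops included, and the job is handed in when it is done.

```bash
mkdir -p pics; cat > h.py <<'E'
import numpy as np, cv2, pickle
from workcell import *
def snap(n):
    c=camera(n); pickle.dump(c,open(f'pics/{n}.pkl','wb')); return c
def pts(c):
    """world point per pixel from range image"""
    h,w=c['range_z'].shape
    K=np.array([[c['fx'],0,c['cx']],[0,c['fy'],c['cy']],[0,0,1.]])
    u,v=np.meshgrid(np.arange(w),np.arange(h))
    n=cv2.undistortPoints(np.stack([u,v],-1).reshape(-1,1,2).astype(float),K,np.array(c['dist_coeffs'],float)).reshape(h,w,2)
    z=c['range_z']; T=np.array(c['cam_to_world'])
    P=np.stack([n[...,0]*z,-n[...,1]*z,-z],-1)
    W=P@T[:3,:3].T+T[:3,3]; W[z==0]=np.nan
    D=np.stack([n[...,0],-n[...,1],-np.ones((h,w))],-1)@T[:3,:3].T
    return W,D,T[:3,3]
def onplane(c,u,v,z):
    W,D,o=pts(c); d=D[int(round(v)),int(round(u))]; return o+d*(z-o[2])/d[2]
E
python3 - <<'E'
from h import *
a=[snap(n) for n in('scene','top')]
for n,c in zip(('scene','top'),a):
    cv2.imwrite(f'pics/{n}0.png',cv2.resize(c['image'],(800,600)))
    print(n,np.round(c['cam_to_world'],3).tolist(),c['fx'],c['dist_coeffs'])
print(read_state(),grip_point_offset)
E
```

```text
scene [[-0.278, -0.714, 0.643, 1157.158], [0.96, -0.218, 0.174, 153.429], [0.016, 0.665, 0.746, 850.44], [0.0, 0.0, 0.0, 1.0]] 349.74998041825523 [-0.04448061  0.          0.          0.          0.        ]
top [[0.001, 0.992, -0.124, 376.196], [-1.0, -0.001, -0.012, -18.529], [-0.012, 0.124, 0.992, 1550.486], [0.0, 0.0, 0.0, 1.0]] 469.64275657703456 [-0.19333665  0.          0.          0.          0.        ]
{'time': 0.1, 'qpos': array([ 1.24478837,  0.52196572, -0.0363389 ,  1.59988393,  0.02119019,
        1.02110127, -0.11279203]), 'qvel': array([-1.72652509e-03, -1.69321775e-03,  1.98313193e-03,  7.80526750e-05,
       -5.31155824e-04, -7.24855436e-04, -1.45931974e-04]), 'joint_efforts': array([ 3.64125895e-03, -9.28484774e+01,  1.98391378e+00, -3.70529330e+01,
        1.81727117e-02,  5.42832611e-03,  6.86181761e-05]), 'eef_pos': array([ 158.04593202, -604.38480036,  207.40013317]), 'tool_rot': array([[ 2.53027588e-01, -9.67459018e-01, -2.96499354e-04],
       [-9.67458575e-01, -2.53027757e-01,  9.27607494e-04],
       [-9.72444801e-04,  5.21405554e-05, -9.99999526e-01]]), 'ft_force': array([ 0.05637542,  0.71615404, -0.24341078]), 'torque': array([0.01516053, 0.03897644, 0.00711883]), 'finger_gap': 85.50871627174193} -18.700000000000003
```

View pics/top0.png

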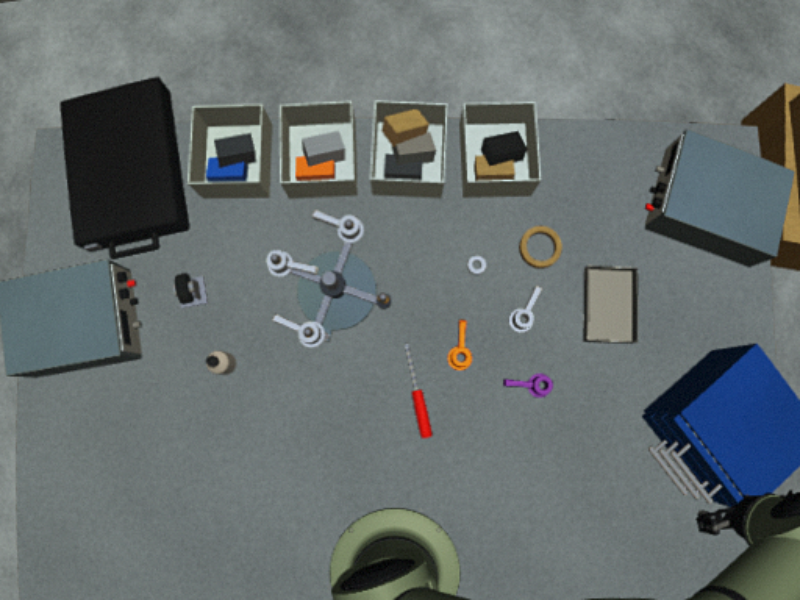

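View pics/scene0.png

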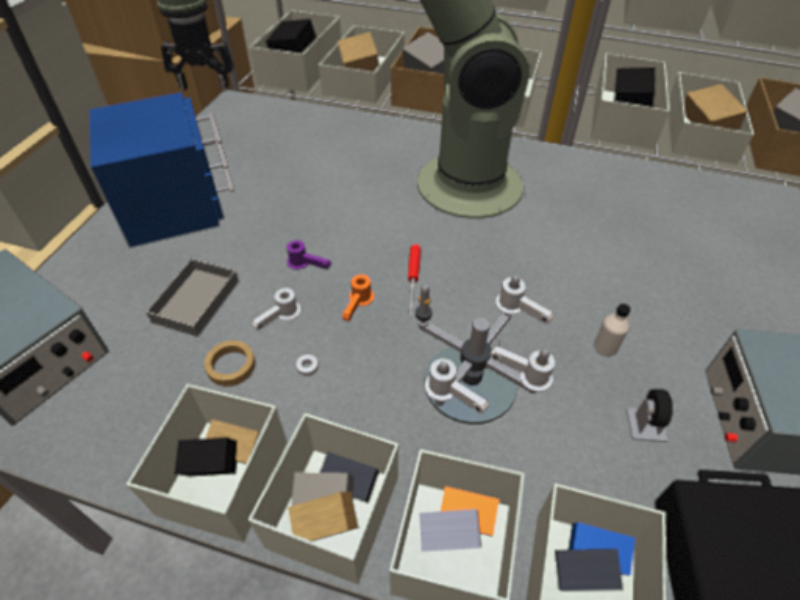

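The top view (800x600 px) shows the loose silver bracket at (522,320), arm towards (538,290). Things that could be taken for it:
- orange bracket (460,357)
- purple bracket (541,384)
- spacer ring (477,265)
- hung brackets (350,229), (279,263) and (311,333)

I choose the silver one lying loose. The empty pin is at (384,300), and the pointer seems to peek out near (326,338).

```bash
python3 - <<'E'
from h import *
c=pickle.load(open('pics/top.pkl','rb')); im=c['image']; W,D,o=pts(c)
s=pickle.load(open('pics/scene.pkl','rb')); S,_,_=pts(s)
a=cv2.resize(im[130:235,170:265],(400,442),interpolation=cv2.INTER_CUBIC)
b=cv2.resize(im[150:260,285:360],(400,442),interpolation=cv2.INTER_CUBIC)
b=cv2.resize(s['image'][170:280,260:370],(400,442),interpolation=cv2.INTER_CUBIC)
cv2.imwrite('pics/crop1.png',np.hstack([a,b]))
hsv=cv2.cvtColor(im,cv2.COLOR_BGR2HSV)
# loose bracket: height > 3 mm pts near its place
for nm,(P,I) in {'top':(W,im),'scene':(S,s['image'])}.items():
    g=onplane(c,522*.64,320*.64,24)
    near=(np.hypot(P[...,0]-g[0],P[...,1]-g[1])<110)
    for lo,hi in((43,53),(24,36),(2,6)):
        m=near&(P[...,2]>lo)&(P[...,2]<hi)&(I.min(-1)>120)
        q=P[m]; print(nm,'bracket',lo,hi,len(q),q.mean(0).round(1) if len(q) else '', (q.min(0).round(),q.max(0).round()) if len(q) else '')
# tree
for nm,P in (('top',W),('scene',S)):
    g=onplane(c,333*.64,285*.64,175)
    R=np.hypot(P[...,0]-g[0],P[...,1]-g[1])
    m=(P[...,2]>165)&(P[...,2]<200)&(R<150)
    n,l,st,ce=cv2.connectedComponentsWithStats(m.astype(np.uint8))
    for i in range(1,n):
        q=P[l==i]; print(nm,'comp',ce[i].round(1),st[i,4],np.median(q,0).round(1),q[:,2].max().round(1))
    m=(P[...,2]>18)&(P[...,2]<26)&(R<100); q=P[m]
    A=np.c_[2*q[:,:2],np.ones(len(q))]; print('foot',len(q),q.min(0),q.max(0))
E
```

```text
top bracket 43 53 73 [ 529.7 -268.5   49. ] (array([ 511., -288.,   43.]), array([ 547., -251.,   53.]))
top bracket 24 36 58 [ 574.4 -292.8   30.6] (array([ 510., -310.,   24.]), array([ 602., -272.,   36.]))
top bracket 2 6 34 [ 535.8 -267.8    4.1] (array([ 422., -325.,    2.]), array([ 633., -244.,    6.]))
scene bracket 43 53 92 [ 530.3 -267.8   48.4] (array([ 507., -287.,   43.]), array([ 549., -249.,   52.]))
scene bracket 24 36 81 [ 572.7 -291.2   30. ] (array([ 518., -312.,   24.]), array([ 601., -249.,   35.]))
scene bracket 2 6 696 [ 526.6 -267.5    3. ] (array([ 418., -379.,    2.]), array([ 634., -159.,    6.]))
top comp [223.  143.5] 130 [695.8  84.8 176.7] 192.4
top comp [176.7 165.7] 101 [629.4 223.7 169. ] 194.3
top comp [210.  177.7] 65 [592.1 123.  175.2] 183.7
top comp [244.3 189.9] 28 [554.2  21.3 186.1] 194.1
top comp [197.5 212.3] 131 [489.6 158.3 172.7] 194.3
foot 564 [493.47035847  42.94537629  18.00359006] [673.84351488 202.25648419  25.98616979]
scene comp [328.5 182.8] 148 [494.9 161.1 172. ] 192.1
scene comp [271.5 187. ] 53 [559.8  20.8 181.6] 191.6
scene comp [307.3 208. ] 99 [597.2 123.5 174.7] 179.5
scene comp [346.6 230.4] 168 [635.2 225.9 167.4] 191.9
scene comp [283.1 237.4] 226 [701.5  87.1 176.7] 191.9
foot 345 [492.95910211  63.92304711  18.00068329] [660.26407963 192.6044829   25.90062507]
```

View pics/crop1.png

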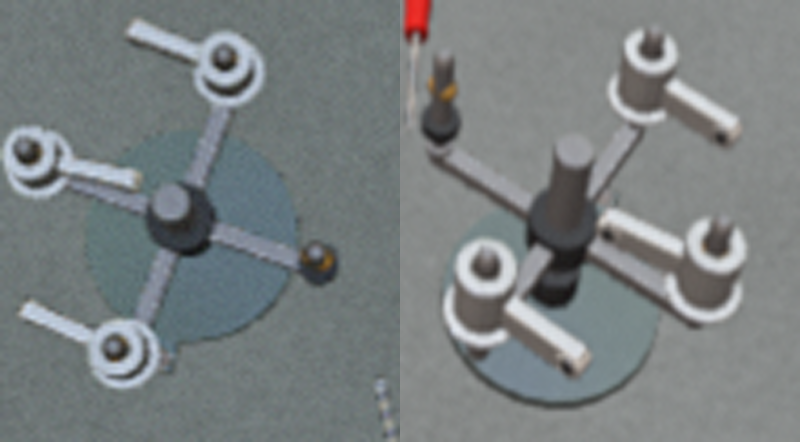

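The crop confirms the empty pin has brass balls and a dark collar. The pointer is half hidden under one hung bracket, at about (168,357) in the crop. I'll go over the tree for a wrist view.

```bash
python3 - <<'E'
from h import *
c=pickle.load(open('pics/top.pkl','rb'))
print('pointer rough',onplane(c,209.9,214.8,20))
R0=read_state()['tool_rot']
def Rz(a): # jaws (tool x) at world yaw a
    return np.array([[np.cos(a),np.sin(a),0],[np.sin(a),-np.cos(a),0],[0,0,-1.]])
p=read_state()['eef_pos']; movel(p+[0,0,230],max_speed=250)
print([ (d,None if (q:=inverse_kinematics([560,80,400],Rz(np.radians(d)))) is None else q.round(2)[[0,4,6]]) for d in range(-180,180,30)])
print([ (d,None if (q:=inverse_kinematics([556,21,165],Rz(np.radians(d)))) is None else q.round(2)[[0,4,6]]) for d in range(-180,180,30)])
movep([520,90,420],Rz(np.radians(-90)))
s=read_state(); print(s['time'],s['eef_pos'],s['qpos'])
w=snap('wrist'); cv2.imwrite('pics/w1.png',cv2.resize(w['image'],(800,600)))
print(np.round(w['cam_to_world'],2).tolist())
E
```

```text
pointer rough [493.85786057 137.50482722  20.        ]
[(-180, array([0.56, 0.5 , 2.46])), (-150, array([-1.01, -0.5 , -2.38])), (-120, array([ 0.11,  0.15, -2.48])), (-90, array([ 0.38,  0.31, -2.09])), (-60, array([ 0.41,  0.33, -1.59])), (-30, array([ 0.42,  0.33, -1.07])), (0, array([ 0.42,  0.34, -0.55])), (30, array([ 0.43,  0.35, -0.03])), (60, array([0.44, 0.35, 0.49])), (90, array([0.45, 0.36, 1.  ])), (120, array([0.56, 0.5 , 1.41])), (150, array([0.56, 0.5 , 1.94]))]
[(-180, array([-0.87, -0.9 , -2.45])), (-150, array([-0.8 , -0.71, -2.09])), (-120, array([ 0.22,  0.3 , -2.51])), (-90, array([ 0.31,  0.38, -2.06])), (-60, array([ 0.39,  0.45, -1.6 ])), (-30, array([ 0.42,  0.49, -1.11])), (0, array([ 0.45,  0.52, -0.6 ])), (30, array([ 0.47,  0.54, -0.1 ])), (60, array([0.5 , 0.57, 0.39])), (90, array([0.52, 0.6 , 0.9 ])), (120, array([0.67, 0.82, 1.24])), (150, array([0.67, 0.82, 1.76]))]
3.925 [520.19853816  89.34149807 419.88075055] [ 0.44470976  0.32149688 -0.97488867  1.48943565  0.26592572  1.47119527
 -2.10441171]
[[-0.0, 0.96, 0.29, 591.39], [-1.0, -0.0, -0.0, 88.59], [-0.0, -0.29, 0.96, 585.97], [0.0, 0.0, 0.0, 1.0]]
```

View pics/w1.png

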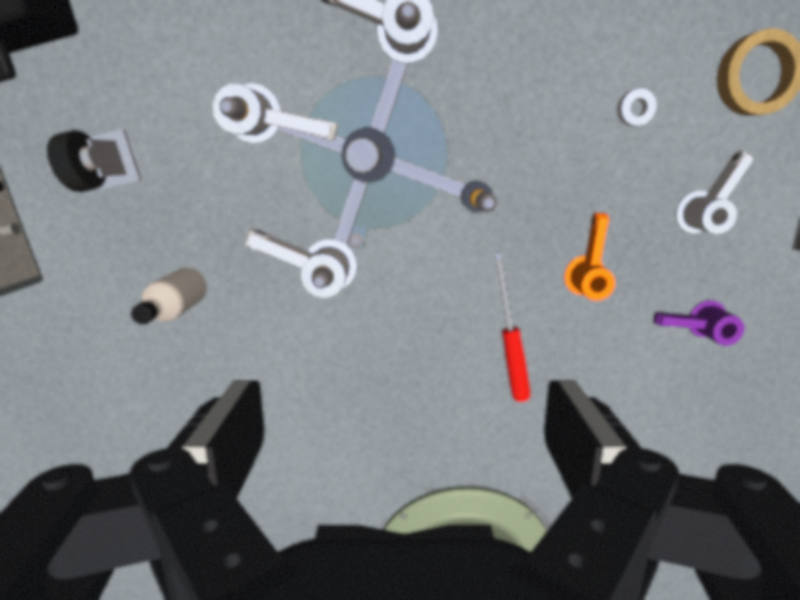

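The wrist view shows the pointer block at about (358,237), the post top at (363,153), the foot disc around (374,152) and the empty pin's tip at (487,203). Measuring these next.

```bash
python3 - <<'E'
from h import *
from scipy.optimize import least_squares
w=pickle.load(open('pics/wrist.pkl','rb')); P,D,o=pts(w); I=w['image'].astype(int)
hsv=cv2.cvtColor(w['image'],cv2.COLOR_BGR2HSV)
def proj(z): return o+D*((z-o[2])/D[...,2])[...,None]
Q=proj(22.)
m=((I[...,0]-I[...,2])>28)&(np.hypot(Q[...,0]-594,Q[...,1]-123)<110)
m=cv2.morphologyEx(m.astype(np.uint8),cv2.MORPH_OPEN,np.ones((3,3)))
ct=max(cv2.findContours(m,0,1)[0],key=cv2.contourArea)[:,0]
q=np.array([Q[v,u,:2] for u,v in ct])
f=least_squares(lambda p:np.hypot(*(q-p[:2]).T)-85,[594,123],loss='soft_l1',f_scale=1)
r=np.hypot(*(q-f.x).T)
print('foot centre',f.x, np.percentile(r,[5,25,50,75,95]))
R=np.hypot(P[...,0]-594,P[...,1]-123)
for lo,hi,nm in((184,193,'pintops'),(170,180,'post')):
    mm=(P[...,2]>lo)&(P[...,2]<hi)&(R<140)
    n,l,st,ce=cv2.connectedComponentsWithStats(mm.astype(np.uint8))
    for i in range(1,n):
        if st[i,4]>4: k=P[l==i]; print(nm,ce[i],st[i,4],k.mean(0).round(1),((k.max(0)+k.min(0))/2).round(1))
u,v=int(358*.64),int(237*.64)
print(Q[v,u],proj(14.)[v,u])
mm=(P[v-12:v+12,u-12:u+12]); print(mm[...,2].round()[::2,::2])
x,y=u-30,v-40
cv2.imwrite('pics/c2.png',cv2.resize(w['image'][y:y+75,x:x+100],(800,600),interpolation=cv2.INTER_CUBIC)); print(x,y)
E
```

```text
foot centre [579.32378464 131.53121941] [38.51981884 55.0704663  84.13654441 93.37793014 95.66878234]
pintops [260.79365079   8.05555556] 126 [693.5  85.6 187.7] [693.7  85.3 187.8]
pintops [145.55932203  68.16101695] 118 [628.3 225.9 187.7] [628.7 226.6 188.2]
pintops [311.77142857 129.59047619] 105 [553.7  20.4 187.8] [553.5  20.3 188.1]
pintops [204.62222222 178.44444444] 90 [489.5 160.2 187.6] [489.2 160.4 187.6]
post [260.29765886  13.80434783] 598 [690.3  86.  175.6] [690.4  86.3 174.9]
post [153.2         69.93333333] 30 [627.3 220.7 175.2] [628.4 221.9 175.1]
post [231.4270557   99.24933687] 377 [590.9 123.  174.8] [590.5 123.1 173.9]
post [307.    125.875] 16 [557.2  24.6 174. ] [555.8  22.5 174.6]
post [206.375      175.71195652] 368 [489.1 160.6 171.1] [488.5 160.4 171.6]
post [208.15 172.8 ] 20 [494.2 157.3 174.9] [493.2 158.7 175.1]
[499.10844936 142.52530036  22.        ] [497.79936112 143.29040218  14.        ]
[[ 12.  96.  96.  95.  97.  94.  17.  13.  15.  14.  14.  14.]
 [ 97.  96.  98.  96.  96.  12.  14.  14.  11.  14.  13.  15.]
 [ 97.  96.  97.  97.  97.  11.  12.  10.  11.  13.  14.  12.]
 [ 97.  97.  97.  96.  95.  12.  11.  12.  12.  12.  13.  10.]
 [ 97.  98.  97.  97.  11.  13.  11.  11.  12.  -1.   1.  -1.]
 [ 97.  97.  99.  97.  11.  16.  nan  12.  11.  -0.  -0.   2.]
 [ 98.  96.  98.  96.  16.  16.  15.  12.  12.  -1.  -1.  -0.]
 [ 96.  96.  97.  13.  19.  22.  18.  14.  11.   1.   0.   0.]
 [128. 129.  97.  15.  nan  22.  18.  11.   3.  -1.  -1.   2.]
 [127. 126. 127.  -2.  12.  13.  12.  13.  -0.   2.   0.   0.]
 [132. 127. 125. 127.   2.  -0.  -0.   0.  -0.   1.   1.   2.]
 [142. 135. 128. 128. 128.  -3.   1.  -3.  -1.   1.  -0.   1.]]
199 111
```

View pics/c2.png

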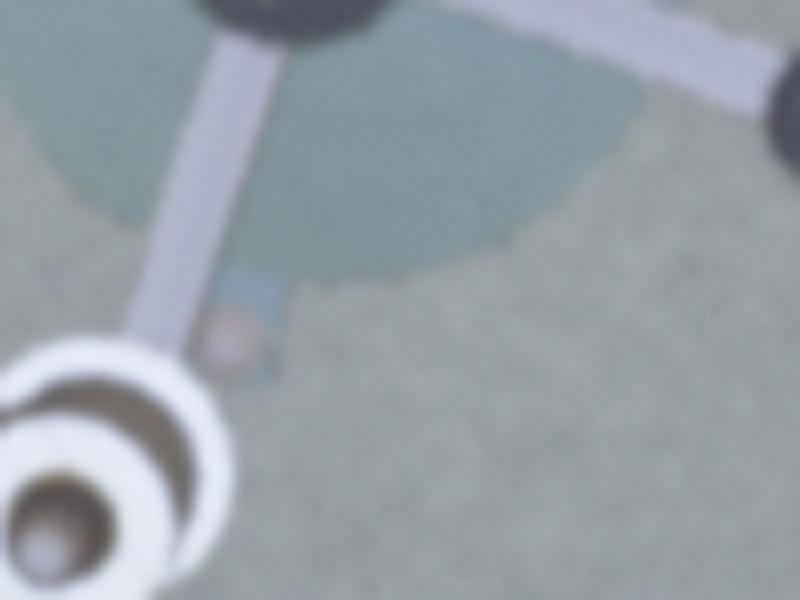

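```bash
python3 - <<'E'
from h import *
w=pickle.load(open('pics/wrist.pkl','rb')); P,D,o=pts(w)
k=P[147:160,222:236].reshape(-1,3); k=k[(k[:,2]>15)&(k[:,2]<25)]
print(len(k),k.mean(0),(k.max(0)+k.min(0))/2)
a=np.array([591.25,123.03])
for q in (k.mean(0)[:2],onplane(w,228,153.5,17)[:2],onplane(w,227.5,154,17)[:2]): d=q-a; print(q,np.hypot(*d),np.degrees(np.arctan2(d[1],d[0])))
d=np.array([553.6,20.4])-a; print(np.hypot(*d),np.degrees(np.arctan2(d[1],d[0])))
for q in ([693.6,85.5],[628.5,226.2],[489.4,160.3]): d=np.array(q)-a; print(np.hypot(*d),np.degrees(np.arctan2(d[1],d[0])))
E
```

```text
39 [494.45836424 146.41084707  17.84967677] [495.19283728 146.05410752  19.52573524]
[494.45836424 146.41084707] 99.5755229109662 166.41986181009585
[492.67745063 145.01880534] 100.99532192187962 167.42478680816117
[492.67745063 145.01880534] 100.99532192187962 167.42478680816117
109.31806529572319 -110.14565302073395
109.01386792514063 -20.13712585649221
109.68870224412356 70.14765153189482
108.45494640633042 159.9008965722684
```

Pin ring radius is 109 mm, with pins 90° apart as they should be. The empty branch is at −110° and the pointer at about 167°, so the tree must turn about −83°. I'll clamp the pin with the jaws tangential and turn it along an arc.

```bash
cat >> h.py <<'E'
def Rz(d):
    a=np.radians(d); return np.array([[np.cos(a),np.sin(a),0],[np.sin(a),-np.cos(a),0],[0,0,-1.]])
def frc(): return read_state()['ft_force'].round(1)
E
python3 - <<'E'
from h import *
a=np.array([591.25,123.03]); r=109.6
def at(t): return a+r*np.array([np.cos(np.radians(t)),np.sin(np.radians(t))])
t0=-110.15; t1=-193.0
movep([*at(t0),260],Rz(t0+100)); print(read_state()['time'],read_state()['qpos'].round(2))
movel([*at(t0),150],max_speed=150,guard=15)
clamp(); s=read_state(); print(s['finger_gap'],s['ft_force'],s['eef_pos'])
for t in np.linspace(t0,t1,12)[1:]:
    movel([*at(t),150],Rz(t+100),max_speed=90)
    print(t.round(1),frc())
wait(.2); s=read_state(); print(s['time'],s['eef_pos'],s['qpos'].round(2))
open_gripper(); movel([*at(t1),260])
movel([440,130,330],Rz(-93.))
w=snap('wrist'); cv2.imwrite('pics/w2.png',cv2.resize(w['image'],(800,600))); print(read_state()['time'])
P,D,o=pts(w); R=np.hypot(P[...,0]-591,P[...,1]-123)
mm=(P[...,2]>184)&(P[...,2]<193)&(R<140)
n,l,st,ce=cv2.connectedComponentsWithStats(mm.astype(np.uint8))
for i in range(1,n):
    if st[i,4]>4: k=P[l==i]; print(ce[i],st[i,4],k.mean(0).round(1),((k.max(0)+k.min(0))/2).round(1))
E
```

```text
5.1833 [ 0.65  0.59 -1.18  1.69  0.57  1.26 -0.83]
12.870757948170281 [ 0.42049328 -1.12876435  6.70413774] [553.866881    20.19605301 150.45171464]
-117.7 [-1.8  0.9  8.7]
-125.2 [-2.5  1.9 10.5]
-132.7 [-3.5  3.1 10.9]
-140.3 [-2.8  3.2 11.5]
-147.8 [-2.3  2.4 12.7]
-155.3 [-3.3  2.6 12.4]
-162.9 [-3.3  2.8 14. ]
-170.4 [-3.8  4.1 13.3]
-177.9 [-3.5  4.5 13.5]
-185.5 [-5.2  5.  14.3]
-193.0 [-3.8  5.1 12.6]
10.3333 [484.92161823 148.65298081 150.37319775] [ 0.16  0.51 -0.76  1.94  0.45  0.87 -2.45]
12.6833
[372.44897959  31.12244898] 196 [566.1  17.6 187.6] [566.3  16.9 187.7]
[237.14102564 128.19230769] 156 [484.4 147.5 187.7] [484.3 147.4 187.6]
```

View pics/w2.png

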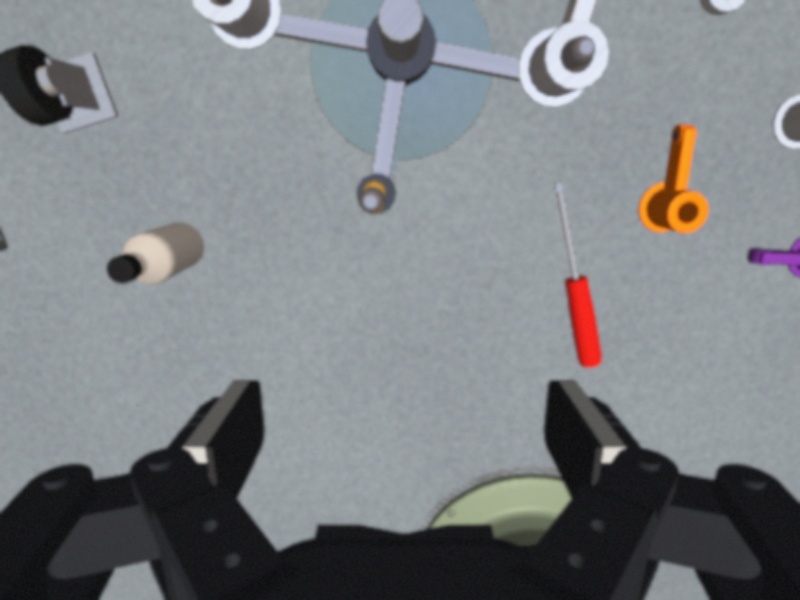

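The pin now stands at (375,200) in this view, at 167.1° about the axis. The pointer is hidden under the branch, which fits. I'll check it obliquely on the way to the bracket.

```bash
python3 - <<'E'
from h import *
movel([420,0,330],Rz(-93.),max_speed=250)
w=snap('wrist'); P,D,o=pts(w); I=w['image']
R=np.hypot(P[...,0]-591.2,P[...,1]-123)
k=P[(P[...,2]>15.5)&(P[...,2]<25)&(R>90)&(R<112)&(np.abs(P[...,1]-146)<20)&(P[...,0]<540)]
v,u=np.where((P[...,2]>14)&(P[...,2]<25)&(R>90)&(R<112)&(np.abs(P[...,1]-146)<20)&(P[...,0]<540))
print(o.round(),len(k),k.mean(0) if len(k) else '',((k.max(0)+k.min(0))/2) if len(k) else '')
mm=(P[...,2]>184)&(P[...,2]<193)&(R<140)
n,l,st,ce=cv2.connectedComponentsWithStats(mm.astype(np.uint8))
for i in range(1,n):
    if st[i,4]>4: q=P[l==i]; print(ce[i],q.mean(0).round(1))
uc,vc=(int(u.mean()),int(v.mean())) if len(u) else (150,100)
x,y=max(uc-40,0),max(vc-30,0)
A=cv2.resize(I[y:y+60,x:x+80],(480,360),interpolation=cv2.INTER_CUBIC); print(x,y)
# go to bracket
movep([470,-245,250],Rz(-118.)) if inverse_kinematics([470,-245,250],Rz(-118.)) is not None else movep([470,-245,250],Rz(-90.))
w=snap('wrist'); pickle.dump(w,open('pics/wb.pkl','wb')); print(read_state()['time'],read_state()['qpos'].round(2))
B=cv2.resize(w['image'],(480,360))
cv2.imwrite('pics/w3.png',np.vstack([A,B])[:600+120] if 0 else np.hstack([A[:,:400],B[:,:400]]))
P,D,o=pts(w)
near=np.hypot(P[...,0]-530,P[...,1]+268)
q=P[(near<30)&(P[...,2]>44)&(P[...,2]<52)]; print('top ring',len(q),q.mean(0).round(1),((q.max(0)+q.min(0))/2).round(1),np.ptp(q,0))
c=((q.max(0)+q.min(0))/2)[:2]
d=np.hypot(P[...,0]-c[0],P[...,1]-c[1])
q=P[(d>30)&(d<85)&(P[...,2]>24)&(P[...,2]<36)]; m=q.mean(0); print('arm',len(q),m.round(1),np.degrees(np.arctan2(m[1]-c[1],m[0]-c[0])))
vv=q[:,:2]-q[:,:2].mean(0); e=np.linalg.svd(vv,full_matrices=False)[2][0]; print('pca',np.degrees(np.arctan2(e[1],e[0])), d[(d<85)&(P[...,2]>24)&(P[...,2]<36)].max())
E
```

```text
[491.  -4. 496.] 61 [493.37844206 145.93676776  18.37213933] [493.42683421 147.0283634   20.11552104]
[231.43231441  14.47161572] [565.9  16.  187.7]
[106.38922156 115.31736527] [484.3 145.7 187.8]
118 73
14.4833 [ 0.78  0.36 -0.54  1.78  0.21  1.06 -1.89]
top ring 694 [ 527.1 -268.8   48. ] [ 526.6 -268.6   47.7] [39.46615125 39.30252426  7.17012391]
arm 458 [ 574.7 -294.6   29.5] -28.366595415923126
pca 152.175912645599 78.54954724951428
```

View pics/w3.png

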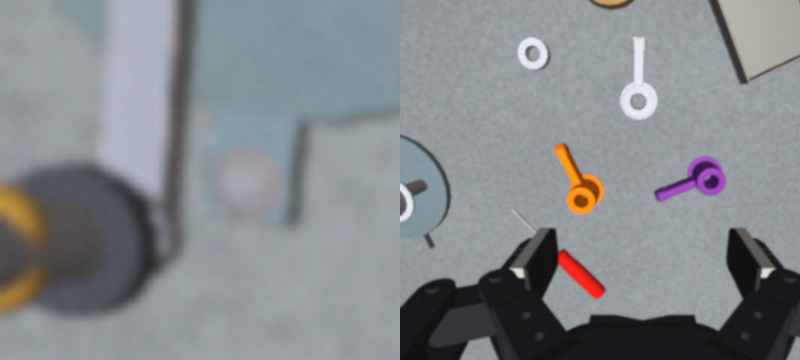

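The left crop shows the cone at (245,185) beside the branch, with the pointer block in line. The right crop shows the silver bracket at (638,100) with its arm up; orange and purple are clearly separate. The ring is 39.4 mm across at z=48, which matches. I'll compute the pointer once more by ray, then grasp.

```bash
python3 - <<'E'
from h import *
w=pickle.load(open('pics/wrist.pkl','rb'))
# wrist.pkl was overwritten by bracket view; use current top view for the pin, and grasp
c=snap('top'); P,D,o=pts(c); R=np.hypot(P[...,0]-594,P[...,1]-123)
mm=(P[...,2]>184)&(P[...,2]<195)&(R<140)
n,l,st,ce=cv2.connectedComponentsWithStats(mm.astype(np.uint8))
for i in range(1,n):
    if st[i,4]>4: print(ce[i].round(1),P[l==i].mean(0).round(1))
b=np.array([526.8,-268.7]); yaw=-28.1-90
print(read_state()['time'])
movep([*b,80],Rz(yaw)); print(read_state()['qpos'].round(2))
movel([*b,11],max_speed=80,guard=10)
s=read_state(); print(s['eef_pos'],s['ft_force'])
clamp(); s=read_state(); print(s['finger_gap'],s['ft_force'],s['eef_pos'],s['time'])
movel([*b,150],max_speed=150)
wait(.1); s=read_state(); print(s['finger_gap'],s['ft_force'],s['time'])
for y in (-150,-120,-93,-60,60,90,120): 
    q=inverse_kinematics([484.4,147,250],Rz(y)); print(y,None if q is None else q.round(2))
E
```

```text
[218.7 141. ] [701.7  97.4 187.3]
[174.1 168.9] [617.5 229.  189.1]
[245.8 185.2] [568.5  16.3 188.4]
[201.3 213.2] [486.  145.8 188.5]
14.5333
[ 0.69  0.66 -0.46  1.78  0.39  0.79 -2.02]
[ 527.13563809 -268.79306857   11.42323534] [ 0.80413499 -0.15764866 -0.04660148]
37.29043251407484 [-4.34955957  1.19013096 13.3170649 ] [ 527.00010419 -268.78611528   11.76911004] 16.825
37.32321860052337 [-0.09213477  0.00284425 -2.52374584] 18.0
-150 [-1.24  0.58  1.24  1.89 -0.61  1.12 -2.39]
-120 [-0.43  0.28  0.03  1.86 -0.01  1.   -2.5 ]
-93 [ 0.2   0.37 -0.78  1.83  0.3   1.07 -2.32]
-60 [ 0.29  0.4  -0.91  1.82  0.36  1.09 -1.8 ]
60 [ 0.52  0.61 -1.35  1.82  0.63  1.25  0.04]
90 [ 0.49  0.55 -1.27  1.82  0.57  1.2   0.62]
120 [ 0.49  0.55 -1.27  1.82  0.57  1.2   1.14]
```

```bash
python3 - <<'E'
from h import *
p=np.array([484.6,147.0]); Y=-30
movel([527,-268.7,270],max_speed=250)
movep([*p,270],Rz(Y)); s=read_state(); print(s['time'],s['qpos'].round(2),s['eef_pos'],s['finger_gap'])
w=snap('wrist'); pickle.dump(w,open('pics/wpin.pkl','wb')); cv2.imwrite('pics/w4.png',cv2.resize(w['image'],(640,480)))
wait(.1); print(frc())
g=movel([*p,186],max_speed=50,guard=12); s=read_state(); print(g,s['eef_pos'],s['ft_force'],s['torque'],s['time'])
E
```

```text
20.175 [ 0.39  0.43 -1.06  1.79  0.41  1.16 -1.33] [485.14049188 145.80890972 269.78366472] 37.342265943822426
[-0.3 -0.3 -2.4]
False [484.72022254 147.00895535 186.20597448] [-0.01323944  0.21025212 -2.76684991] [-0.00884306  0.02340393 -0.02948333] 22.1583
```

View pics/w4.png

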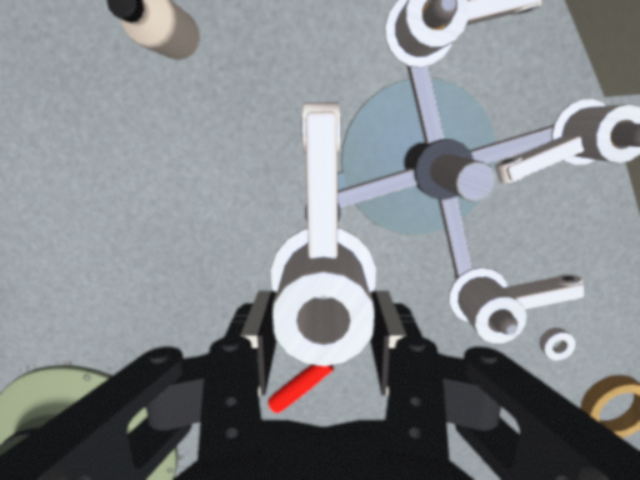

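The bracket is held well and its arm is clear of the neighbours. The bore is already over the tip (underside about 174, pin top 190) with no side force. Next I feel for the collar.

```bash
python3 - <<'E'
from h import *
p=np.array([484.6,147.0]); f0=read_state()['ft_force']
g=movel([*p,127],max_speed=12,guard=14); s=read_state(); print(g,s['eef_pos'],(s['ft_force']-f0).round(1),s['torque'].round(2),s['finger_gap'],s['time'])
wait(.3); s=read_state(); print(s['eef_pos'],(s['ft_force']-f0).round(1),'U',s['eef_pos'][2]-11.8)
E
```

```text
True [484.75635511 147.08667193 140.02623987] [-0.7 -0.8 13.8] [-0.25  0.39  0.01] 37.699714383343846 25.5083
[484.75493977 147.08154686 140.02456123] [-1.3 -1.3 13. ] U 128.22456123166384
```

```bash
python3 - <<'E'
from h import *
z=140.0; f0z=-2.77
for i in range(6):
    s=read_state(); f=s['ft_force'][2]-f0z; print(i,round(s['eef_pos'][2],2),round(f,1),s['finger_gap'].round(2))
    if f>17: break
    z-=.25; movel([484.6,147.0,z],max_speed=5,guard=10); wait(.15)
wait(.8); s=read_state(); print(s['eef_pos'],s['ft_force'].round(1),s['torque'].round(2),s['time'])
E
```

```text
Traceback (most recent call last):
AttributeError: 'float' object has no attribute 'round'
```

```bash
python3 - <<'E'
from h import *
z=140.0; f0z=-2.77
for i in range(6):
    s=read_state(); f=s['ft_force'][2]-f0z; print(i,round(s['eef_pos'][2],2),round(f,1),round(s['finger_gap'],2))
    if f>17: break
    z-=.25; movel([484.6,147.0,z],max_speed=5,guard=10); wait(.15)
wait(.8); s=read_state(); print(s['eef_pos'],s['ft_force'].round(1),s['torque'].round(2),s['time'])
E
```

```text
0 140.02 13.0 37.61
1 140.02 12.5 37.12
2 139.98 16.9 37.64
3 139.95 21.3 37.48
[484.80948643 147.14738085 139.93203554] [-3.6 -1.8 18.6] [-0.48  0.76  0.02] 27.8083
```

The contact is very stiff: force rises 8 N over 0.07 mm, with the underside at about 128 mm. That is the collar and not ball drag. I'll ease to about 15 N, hold, release and check.

```bash
python3 - <<'E'
from h import *
z=139.5
movel([484.6,147.0,139.4],max_speed=5); wait(.2); print(frc())
movel([484.6,147.0,139.5],max_speed=5) if frc()[2]>15 else None
wait(.8); print(frc(),read_state()['eef_pos'])
open_gripper(); wait(.2); print(frc())
movel([484.6,147.0,270],max_speed=150)
movep([420,0,330],Rz(-93.))
w=snap('wrist'); pickle.dump(w,open('pics/wfin.pkl','wb')); P,D,o=pts(w); print(read_state()['time'],frc())
R=np.hypot(P[...,0]-591.2,P[...,1]-123)
cv2.imwrite('pics/w5.png',cv2.resize(w['image'][:150,:260],(780,450),interpolation=cv2.INTER_CUBIC))
mm=(P[...,2]>184)&(P[...,2]<193)&(R<140)
n,l,st,ce=cv2.connectedComponentsWithStats(mm.astype(np.uint8))
for i in range(1,n):
    if st[i,4]>4: print('pin',ce[i].round(1),P[l==i].mean(0).round(1))
q=P[(np.hypot(P[...,0]-485,P[...,1]-146)<22)&(P[...,2]>165)&(P[...,2]<183)]
print('sleeve top',len(q),np.percentile(q[:,2],[10,50,90]).round(1),q.mean(0).round(1))
k=P[(P[...,2]>15.5)&(P[...,2]<25)&(R>90)&(R<112)&(np.abs(P[...,1]-146)<20)&(P[...,0]<540)]
print('cone',len(k),k.mean(0) if len(k) else '')
E
```

```text
[-1.  -1.7 16.2]
[-1.1 -1.1 14.7] [484.75309584 147.11193065 139.97431763]
[ 0.6  0.2 -0.4]
31.8333 [-0.4 -0.1  0.9]
pin [231.7  14.5] [565.8  16.  187.9]
pin [106.2 115. ] [484.3 145.9 187.6]
sleeve top 1102 [171.  176.4 177.8] [484.7 144.5 175.6]
cone 56 [493.82411787 146.17964756  18.44294584]
```

View pics/w5.png

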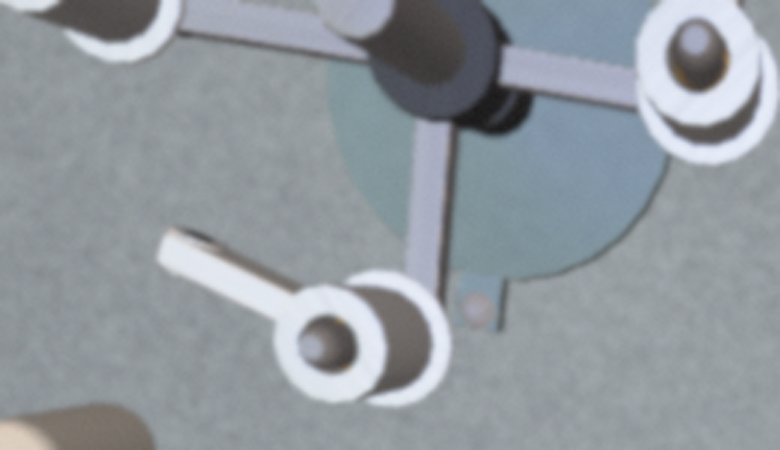

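The bracket sits level, sleeve top at about 176.4 mm (underside 128.4), which agrees with the felt collar. The cone is at (477,308) in this crop. Final angle check by rays in one frame.

```bash
python3 - <<'E'
from h import *
from scipy.optimize import least_squares
w=pickle.load(open('pics/wfin.pkl','rb')); P,D,o=pts(w); I=w['image'].astype(int)
R=np.hypot(P[...,0]-591,P[...,1]-122)
# foot rim from range: upper surface border against the bench
Q=P[(P[...,2]>17)&(P[...,2]<27)&(R>60)&(R<90)][:,:2]
A=np.arctan2(Q[:,1]-122,Q[:,0]-591); rim=[]
for b in np.arange(-np.pi,np.pi,.05):
    s=Q[(A>=b)&(A<b+.05)]
    if len(s)>5:
        r=np.hypot(s[:,0]-591,s[:,1]-122); i=r.argmax()
        if 80<r[i]<90: rim.append(s[i])
rim=np.array(rim); f=least_squares(lambda p:np.hypot(*(rim-p[:2]).T)-85,[591,122],loss='soft_l1'); print('foot',f.x,len(rim))
a1,b1=np.array([484.3,145.9]),np.array([565.8,16.0]); m=(a1+b1)/2;h=(a1-b1)/2
c=m+np.array([h[1],-h[0]]); print('axis from pins',c,np.hypot(*(a1-c)))
ang=lambda q,c:np.degrees(np.arctan2(*(np.array(q)[:2]-c)[::-1]))%360
for cc in (f.x,c,(f.x+c)/2):
    print('pin',ang(a1,cc),'cone',[ (z,ang(onplane(w,159,102.7,z),cc).round(2)) for z in(13,16,19)],'cone depth',ang([493.82,146.18],cc))
print(onplane(w,159,102.7,16))
# block side edge (right): range step 12->0
for v in range(93,110,2):
    row=P[v,150:175]; u=np.where((row[:,2]>8)&(row[:,2]<16))[0]
    if len(u): print(v,row[u[0]].round(1),row[u[-1]].round(1))
E
```

```text
Traceback (most recent call last):
ValueError: operands could not be broadcast together with shapes (0,) (2,)
```

```bash
python3 - <<'E'
from h import *
from scipy.optimize import least_squares
w=pickle.load(open('pics/wfin.pkl','rb')); P,D,o=pts(w)
R=np.hypot(P[...,0]-591,P[...,1]-122)
Q=P[(P[...,2]>8)&(P[...,2]<27)&(R>60)&(R<92)][:,:2]
A=np.degrees(np.arctan2(Q[:,1]-122,Q[:,0]-591))%360; rim=[]
for b in range(0,360,3):
    if 155<b<178: continue
    s=Q[(A>=b)&(A<b+3)]
    if len(s)>5:
        r=np.hypot(s[:,0]-591,s[:,1]-122); i=r.argmax()
        if r[i]>80: rim.append(s[i])
rim=np.array(rim).reshape(-1,2); cs=[]
if len(rim)>8:
    f=least_squares(lambda p:np.hypot(*(rim-p[:2]).T)-p[2],[591,122,85],loss='soft_l1'); print('foot',f.x,len(rim)); cs.append(f.x[:2])
a1,b1=np.array([484.3,145.9]),np.array([565.8,16.0]); m=(a1+b1)/2;h=(a1-b1)/2
c=m+np.array([-h[1],h[0]]); c=c if c[0]>m[0] else 2*m-c; print('axis from pins',c,np.hypot(*(a1-c))); cs.append(c)
ang=lambda q,c:np.degrees(np.arctan2(*(np.array(q)[:2]-c)[::-1]))%360
for cc in cs:
    print('pin',ang(a1,cc),'cone',[(z,ang(onplane(w,159,102.7,z),cc).round(2)) for z in(13,16,19)],'depth',ang([493.82,146.18],cc))
for v in range(93,110,2):
    row=P[v,145:178]; u=np.where((row[:,2]>8)&(row[:,2]<26))[0]
    if len(u): print(v,row[u[0]].round(1),row[u[-1]].round(1))
E
```

```text
foot [590.70894005 123.23206367  83.77621464] 50
axis from pins [590.  121.7] 108.43491135238688
pin 167.9742345773463 cone [(13, np.float64(166.63)), (16, np.float64(167.15)), (19, np.float64(167.67))] depth 166.67515752282048
pin 167.10439427202283 cone [(13, np.float64(165.68)), (16, np.float64(166.2)), (19, np.float64(166.72))] depth 165.72012492040943
93 [508.3 153.8  12.3] [506.6 124.5   8.6]
95 [505.4 154.6  11.2] [504.1 132.5  13.7]
97 [502.4 154.3  13.3] [501.2 133.6  11.4]
99 [499.6 155.4  11.2] [498.4 135.2  12.2]
101 [496.8 157.4  11.1] [495.5 136.3   9.7]
103 [493.8 157.4  12.1] [492.6 136.6   9.9]
105 [490.9 158.1  11.2] [489.7 137.8  12.5]
107 [488.  158.1  12.4] [486.8 138.5  11.4]
109 [484.4 147.9  12.2] [483.8 138.8  11.7]
```

The pin is at about 167.1–168.0° and the cone at about 165.7–167.7°, so they agree to about 1° (2 mm at the pin), which is the measuring noise. The arm is clear of everything, so I'm handing in.

```bash
python3 -c "
from workcell import *
print(read_state()['time'],finish_job())"
```

```text
the job is handed in; nothing more can be done
31.8333 None
```

The bracket is home on the empty branch's collar, the branch stands over the pointer, and I handed the job in at 31.8 s of the 72 s allowed.

- **Turning:** I clamped the empty pin and turned the tree about 83° clockwise.
- **Hanging:** I gripped the loose silver bracket by its sleeve, lowered it over the pin past the balls and felt the collar at about 128 mm. I pressed it for about 2 s, at up to about 21 N while confirming the stop. I then eased to about 15 N, held 0.8 s and let go.

**Last checks:**
- **Seating:** The sleeve top measured 176.4 mm, so the underside is at about 128.4 mm. This agrees with the height felt.
- **Alignment:** The pin measured 167.1–168.0° and the pointer cone 165.7–167.7°, so they match to about 1°. The cone estimates differ from each other by 1–2°, so that is also the limit of the measurement.
- **Gripper reading:** The finger gap read 12.9 mm on the 16 mm pin and 37.3 mm on the 40 mm sleeve, so the gauge seems to read about 3 mm low. I did not look into it.
- **Other things:** After the tree was turned, a wrist view showed all three other brackets still hanging. I did not measure the bystanders again at the end, but nothing touched them.

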